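Put the hand stamps away in their round tin

ROBOT

A 6-joint arm with a two-finger parallel gripper is mounted at the origin on a cart in front of the work surface, level with it; the furniture and walls round the work are solid. World frame = base frame: x ahead of the robot, y to its left, z up, the work surface at z = 0. Lengths are in mm, angles in rad, forces in N, time in s.
With the tool pointing down it reaches from about 300 to 850 mm from the base axis. Payload 4.2 kg.
Tool frame: the origin (TCP) lies at the very end of the fingers, on their centre line; the grasp point (between the pads) lies 19 mm behind it; z points along the fingers, y is the line along which they close (so a half turn about z gives the same grasp; the last joint's range is limited). The gripper opens to 91 mm and grips with 3 to 60 N. Pads are 32 mm wide; open, the fingers measure 118 mm over their backs; the gripper's body (76 mm by 178 mm) begins 60 mm behind the grasp point.
Start: joints at [-1.173, 0.32, 1.565, -0, 1.257, -0.02], TCP at [233.312, -525.556, 213.976] pointing down, gripper open.
Joint ranges: [-3.11, 3.11], [-0.84, 2.01], [0.21, 2.61], [-1.34, 4.49], [0.05, 2.63], [-2.56, 2.56]. Speed limits (rad/s): [2.57, 2.57, 3.14, 3.14, 3.14, 3.14].

INTERFACE

Orientations are given as a unit quaternion [w, x, y, z].
In Python, from plant import manip gives the robot as it stands.
- The arm moves only by the shell command python3 drive.py 'ROWS'. ROWS is a JSON object whose key "deltas" holds a list of rows, 1 to 8 of them, each of 5 numbers: the finger opening in mm, then dx, dy, dz in normalised numbers (1 is 500 mm), then a turn about the tool's z in fractions of the full range, 1 being pi rad; each row shifts and turns the commanded pose from where the row before left it, along the tool's axes as they then stand; what a row does not reach is not made up. A row lasts 1/12 s, in which the tool goes at most 41.7 mm and 0.125 rad, less where a joint would pass 70% of its speed; a pose out of reach is approached as far as the arm can. The fingers move at their own pace and stop on an object; the grip force is fixed at half the most. Time passes only in rows, so rows that do not move let the fingers close. It prints the time, the measured TCP pose, the force, the opening and the grip force at its end. A shift or turn number past 1, either way, is cut back to 1. Input that does not fit is refused with a message, and nothing moves.
- manip.get_obs(): the state, without advancing time (a new reading comes with each control period).
- manip.camera(name): name is "scene" or "top" or "wrist"; returns (picture, depth): 480x640x3 uint8, red, green, blue; 480x640 float32, mm along the optical axis (not along the pixel's ray), 0 where there is no reading.
- manip.calibration(name): a dict with "fov_y" (degrees; the focal length in pixels is half the picture's height over the tangent of half this angle, whatever the lens; pixels are square), "cx", "cy" (the principal point, pixels), "dist" ([k1, k2, p1, p2, k3] as OpenCV has them; the pictures are not rectified), "R" (3x3) and "t" (3): a world point X has camera coordinates R X + t. Camera axes: x right, y down, z forward; pixel columns grow to the right and rows downward; lengths in mm; the calibration is good to about 2 mm. A picture is of the moment at which its call begins: read the wrist's pose just before it. calibration takes no time and is no camera call; for the wrist camera it gives the pose at the moment of the call.
- manip.finish_job(): hands the job in; it is judged then, once.
The state is a dict: "time": time; "joint_positions": joint angles; "dq": joint speeds; "joint_torque": joint torques, N m; "tcp_pos": TCP position; "tool_rot": TCP orientation; "wrist_force": force on the tool from outside, world axes, zero at the start; "moment": the same for the moment, N m; "gripper_width": finger opening in mm; "gripper_force": force on a finger pad.
Only numpy, scipy, OpenCV 4.12 (cv2) and the standard library are available. Lean on these libraries where they do the work, as an engineer would, in place of code of your own. Each camera call takes 0.05 s, during which the arm holds its last target. There are 200 camera calls.

TASK

Put the two stamps from the sloped stand away in the round blue tin, so that all seven stamps stand upright and flat on its floor, six in a ring round one in the middle. One stamp already in the tin stands astray between two places; shift it so that the others fit. Set the stamps down rather than dropping them, and leave the eraser, tape roll, small grey tin and USB stick where they are.

Things in the scene. Friction and masses are not known exactly. Their poses are not given: they have to be found in the camera images.
- tin: Round open blue tin with a cork floor, fixed: outside diameter 137 mm, inside 131 mm, rim 24 mm above the desk, no partitions. Origin: centre of its underside, z up. Its places: one in the middle, six round it 43.5 mm out, at 0, 60 .. 300 deg from its x axis; stamps b, c, d start at 60, 120, 180, the stray near 270.
- tin_floor (a point): Centre of the tin's inner floor, 5 mm above the desk.
- stand: Sloped wooden stamp stand, fixed: board 66 x 150 x 14 mm, leaning 0.55 rad so that its face looks up and to its front (-x of its frame, roughly to the robot). Two round wells, 45 mm wide, 6 mm deep, 75 mm apart along its y, hold a stamp each; draw it out along its axis. Upper edge 52 mm above the desk. Origin: middle of its foot, z up.
- stamp_a: Hand stamp, 53 mm tall, 0.07 kg: wooden disc foot 42 mm wide, 15 mm thick, lower edge bevelled 3 mm; straight black handle 15 mm in diameter from 20 to 53 mm above the underside. Origin: centre of the underside; z runs up the handle. Dark blue dot on top. Starts in the middle of the tin.
- stamp_b: Hand stamp, 53 mm tall, 0.07 kg: wooden disc foot 42 mm wide, 15 mm thick, lower edge bevelled 3 mm; straight black handle 15 mm in diameter from 20 to 53 mm above the underside. Origin: centre of the underside; z runs up the handle. Red dot on top. Starts at the tin's wall in its proper place in the ring.
- stamp_c: Hand stamp, 53 mm tall, 0.07 kg: wooden disc foot 42 mm wide, 15 mm thick, lower edge bevelled 3 mm; straight black handle 15 mm in diameter from 20 to 53 mm above the underside. Origin: centre of the underside; z runs up the handle. Green dot on top. Starts at the tin's wall in its proper place in the ring.
- stamp_d: Hand stamp, 53 mm tall, 0.07 kg: wooden disc foot 42 mm wide, 15 mm thick, lower edge bevelled 3 mm; straight black handle 15 mm in diameter from 20 to 53 mm above the underside. Origin: centre of the underside; z runs up the handle. Yellow dot on top. Starts at the tin's wall in its proper place in the ring.
- stamp_e: Hand stamp, 53 mm tall, 0.07 kg: wooden disc foot 42 mm wide, 15 mm thick, lower edge bevelled 3 mm; straight black handle 15 mm in diameter from 20 to 53 mm above the underside. Origin: centre of the underside; z runs up the handle. White dot on top. Starts at the tin's wall, astray, about half-way between two places of the ring: only one more stamp fits until it is moved.
- stamp_f: Hand stamp, 53 mm tall, 0.07 kg: wooden disc foot 42 mm wide, 15 mm thick, lower edge bevelled 3 mm; straight black handle 15 mm in diameter from 20 to 53 mm above the underside. Origin: centre of the underside; z runs up the handle. Orange dot on top. Starts in the right well of the sloped stand, axis leaning 0.55 rad from vertical to the stand's front.
- stamp_g: Hand stamp, 53 mm tall, 0.07 kg: wooden disc foot 42 mm wide, 15 mm thick, lower edge bevelled 3 mm; straight black handle 15 mm in diameter from 20 to 53 mm above the underside. Origin: centre of the underside; z runs up the handle. Grey dot on top. Starts in the left well of the sloped stand, axis leaning 0.55 rad from vertical to the stand's front.
- eraser: Small blue and white eraser, 21 x 44 x 13 mm, lying loose on the desk behind the stand; a bystander. Origin: centre of its underside.
- tape_roll: Roll of clear tape, 51 mm in diameter, 18 mm high, loose on the desk to the right of the blue tin; a bystander. Origin: centre of its underside.
- coin_tin: Small closed grey round tin, 64 mm in diameter, 21 mm high, loose near the front edge, farther to the right; a bystander. Origin: centre of its underside.
- usb_stick: Black USB stick, 17 x 48 x 9 mm, loose on the desk behind the stand; a bystander. Origin: centre of its underside.

How it is judged:
By the outcome, as a careful person would: the job done as asked, in the order asked, and still so for the second after the job is handed in, with the robot touching nothing.
It also fails if it takes over 62 s, if anything falls off the work surface, if the arm or the gripper's body presses on something with over 40 N, if the wrist force passes 120 N, or if a joint passes its speed limit or range.

## Working session

There is one attempt and no reset: what is moved stays moved. The work goes in short steps, Python scripts to look and compute and a shell command to move; the robot and the scene stay as the last step left them, time stands still between calls to the robot, and variables do not carry over. Pictures are saved under pics/ and viewed, at most 13 in all, crops included, and the job is handed in when it is done.

```bash
ls; mkdir -p pics
python3 - <<'E'
from plant import manip
import cv2,numpy as np
for n in("top","scene"):
    p,d=manip.camera(n); cv2.imwrite(f"pics/{n}0.png",p[...,::-1]); np.save(f"pics/{n}0.npy",d)
    c=manip.calibration(n); print(n,c)
o=manip.get_obs(); print(o["tcp_pos"],o["tool_rot"],o["time"])
E
```

```text
drive.py
pics
plant.py
top {'fov_y': 56.55082479743502, 'cx': 324.72677057827167, 'cy': 231.7445883877729, 'dist': array([-0.11146369,  0.        ,  0.        ,  0.        ,  0.        ]), 'R': array([[-0.02008181, -0.99976539,  0.00811721],
       [-0.98904874,  0.01867788, -0.14640264],
       [ 0.14621668, -0.01096835, -0.98919178]]), 't': array([128.87227504, 595.69340611, 894.04858329])}
scene {'fov_y': 54.704716293821306, 'cx': 315.9509794788291, 'cy': 240.84424860291497, 'dist': array([-0.06682526,  0.        ,  0.        ,  0.        ,  0.        ]), 'R': array([[-0.91606244, -0.4010279 , -0.00249707],
       [-0.31251864,  0.71775633, -0.62222017],
       [ 0.25131994, -0.56921215, -0.78283831]]), 't': array([574.86790681, 119.78919966, 786.30766412])}
[ 233.1307046  -525.12862621  213.22116478] [-7.69818714e-04  9.78260123e-01  2.07380120e-01 -1.57533642e-04] 0.1
```

View pics/top0.png

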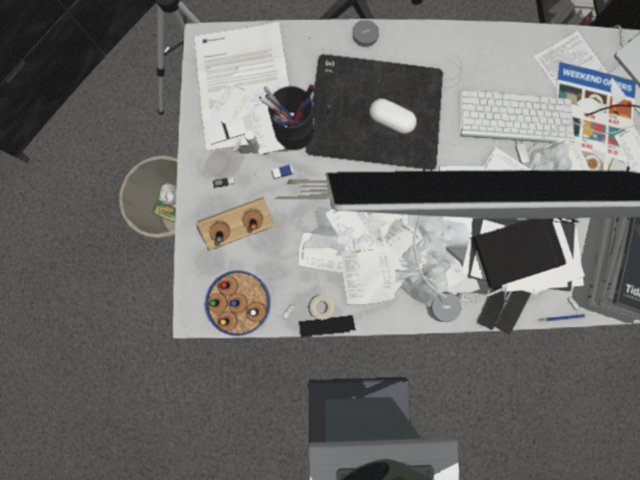

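View pics/scene0.png

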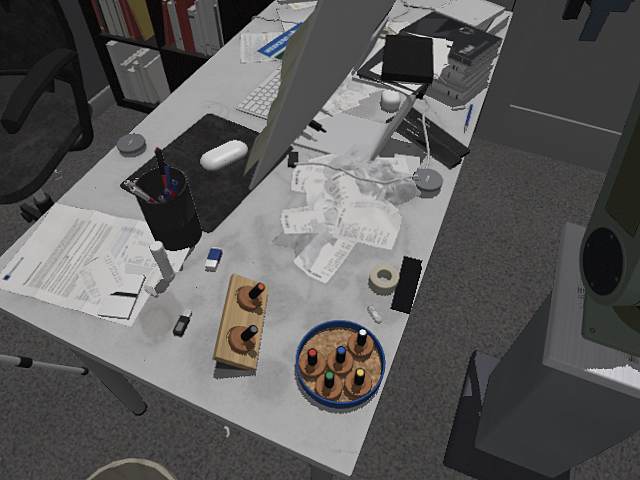

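The top view shows the blue tin at (237,303): blue dot (235,302), white (253,312), red (225,285), green (213,303), yellow (224,321). The stand's stamps are near (253,220) for orange and (219,235) for grey. The scene view has the tin at (341,363), orange top (260,287) and grey top (252,329).

```bash
cat > h.py <<'E'
import numpy as np,cv2
from plant import manip
from scipy.spatial.transform import Rotation as Ro
def ray(c,uv):
    f=240/np.tan(np.radians(c["fov_y"]/2)); K=np.array([[f,0,c["cx"]],[0,f,c["cy"]],[0,0,1]])
    n=cv2.undistortPoints(np.array([[uv]],float),K,np.array(c["dist"]))[0,0]
    d=c["R"].T@np.array([n[0],n[1],1]); return -c["R"].T@c["t"],d/np.linalg.norm(d)
def atz(c,uv,z):
    o,d=ray(c,uv); return o+d*(z-o[2])/d[2]
def tri(obs):
    A=np.zeros((3,3));b=np.zeros(3);P=[]
    for c,uv in obs:
        o,d=ray(c,uv);M=np.eye(3)-np.outer(d,d);A+=M;b+=M@o;P.append((o,d))
    X=np.linalg.solve(A,b); return X,max(np.linalg.norm(np.cross(X-o,d)) for o,d in P)
def proj(c,X):
    f=240/np.tan(np.radians(c["fov_y"]/2)); K=np.array([[f,0,c["cx"]],[0,f,c["cy"]],[0,0,1]])
    return cv2.projectPoints(np.atleast_2d(np.array(X,float)),cv2.Rodrigues(c["R"])[0],c["t"],K,np.array(c["dist"]))[0][:,0]
def tool():
    o=manip.get_obs();q=o["tool_rot"];return o["tcp_pos"],Ro.from_quat([*q[1:],q[0]]).as_matrix()
E
python3 - <<'E'
from h import *
t,s=manip.calibration("top"),manip.calibration("scene")
for n,a,b in[("blue",(235,302),(341,350)),("white",(253,312),(362,332)),("red",(225,285),(312,352)),("green",(213,303),(329,376)),("yellow",(224,321),(360,372)),("orange",(253,224),(260,287)),("grey",(219,238),(252,329))]:
    print(n,*[np.round(x,1) for x in tri([(t,a),(s,b)])],atz(t,a,58).round(1))
p,R=tool();print(p,R.round(3));w=manip.calibration("wrist");print(w); print("camera in tool",R.T@(-w["R"].T@w["t"]-p), (R.T@w["R"].T).round(3))
E
```

```text
blue [454.6 303.3  53.9] 0.5 [455.1 302.6  58. ]
white [434.8 265.7  59.5] 0.3 [434.5 265.9  58. ]
red [490.9 324.   56. ] 1.0 [489.8 323.3  58. ]
green [454.1 348.3  56.2] 0.5 [453.6 347.8  58. ]
yellow [416.5 325.3  56.2] 0.5 [417.1 325.   58. ]
orange [610.8 263.2  72.4] 1.8 [615. 266.  58.]
grey [585.  333.4  72.8] 0.1 [587.  336.7  58. ]
[ 233.1307046  -525.12862621  213.22116478] [[ 0.914  0.406 -0.001]
 [ 0.406 -0.914  0.001]
 [ 0.    -0.002 -1.   ]]
{'fov_y': 62.36720150316228, 'cx': 326.68098013735454, 'cy': 246.98068547381544, 'dist': array([-0.06898103,  0.        ,  0.        ,  0.        ,  0.        ]), 'R': array([[ 0.40670984, -0.91355685, -0.00099547],
       [-0.88181031, -0.39286078,  0.26090416],
       [-0.23874187, -0.10523447, -0.96536419]]), 't': array([-573.79025381,  -29.2964882 ,  391.21410872])}
camera in tool [  74.38592998   -0.7263583  -171.51355656] [[ 0.001 -0.965 -0.261]
 [ 1.     0.001  0.001]
 [-0.001 -0.261  0.965]]
```

The rows are not in the units I measure in: shifts go in shares of 500 mm and turns go in shares of pi rad. I convert before sending: -27 mm / 500 = -0.054, 1.8 mm / 500 = 0.0036.

```bash
for i in 1 2 3; do python3 drive.py '{"deltas":[[91, 0.048, -0.054, 0.0036, 0], [91, 0.048, -0.054, 0.0036, 0], [91, 0.048, -0.054, 0.0036, 0], [91, 0.048, -0.054, 0.0036, 0], [91, 0.048, -0.054, 0.0036, 0], [91, 0.048, -0.054, 0.0036, 0], [91, 0.048, -0.054, 0.0036, 0], [91, 0.048, -0.054, 0.0036, 0]]}' ; done
python3 - <<'E'
from h import *
p,R=tool();c=manip.calibration("wrist");im,d=manip.camera("wrist")
np.savez("pics/w1.npz",c=np.array([c],dtype=object),d=d,im=im)
cv2.imwrite("pics/w1.png",im[...,::-1]);print(p,R.round(3))
E
```

```text
time: 0.77
tcp_pos: [321.0, -248.4, 199.2]
tool_rot: [-0.0, 0.978, 0.207, -0.0]
wrist_force: [1.2, 0.2, 0.1]
gripper_width: 91.1
gripper_force: 0.0
time: 1.43
tcp_pos: [408.9, 26.9, 185.0]
tool_rot: [0.0, 0.978, 0.208, -0.0]
wrist_force: [1.0, -0.4, 0.2]
gripper_width: 91.0
gripper_force: 0.0
time: 2.1
tcp_pos: [496.7, 302.1, 170.1]
tool_rot: [0.0, 0.978, 0.208, -0.0]
wrist_force: [0.2, -0.2, 0.6]
gripper_width: 90.7
gripper_force: 0.0
[496.72973151 302.134233   170.09157505] [[ 0.914  0.406 -0.001]
 [ 0.406 -0.914 -0.001]
 [-0.001  0.    -1.   ]]
```

View pics/w1.png

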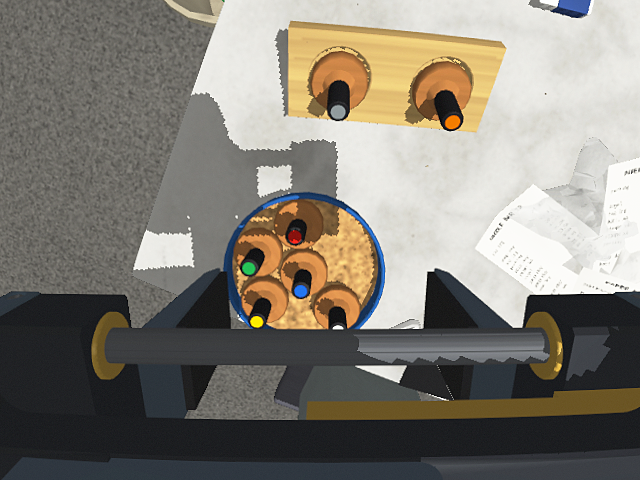

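The wrist view is clear. Grey top is at (338,112), orange (452,121), red (295,237), green (249,268), blue (301,290), yellow (257,321). White, at (338,328), is partly behind the gripper, so I back off for a second view.

```bash
python3 drive.py '{"deltas":[[91, -0.07, 0, 0, 0], [91, -0.07, 0, 0, 0], [91, 0, 0, 0, 0], [91, 0, 0, 0, 0]]}'
python3 - <<'E'
from h import *
p,R=tool();c=manip.calibration("wrist");im,d=manip.camera("wrist")
np.savez("pics/w2.npz",c=np.array([c],dtype=object),d=d,im=im)
cv2.imwrite("pics/w2.png",im[...,::-1]);print(p,R.round(3))
z=np.load("pics/w1.npz",allow_pickle=True);a=cv2.resize(z["im"][20:345,220:520],None,fx=1.33,fy=1.33,interpolation=cv2.INTER_CUBIC);b=cv2.resize(im[80:480,220:520],None,fx=1.33,fy=1.33,interpolation=cv2.INTER_CUBIC)
o=np.zeros((532,800,3),np.uint8);o[:a.shape[0],:399]=a;o[:b.shape[0],401:800]=b
cv2.imwrite("pics/cmp.png",o[...,::-1])
E
```

```text
time: 2.48
tcp_pos: [431.1, 271.1, 170.4]
tool_rot: [0.0, 0.978, 0.208, -0.001]
wrist_force: [0.9, 0.4, 0.3]
gripper_width: 91.1
gripper_force: 0.0
[431.10962119 271.14162426 170.36616423] [[ 0.914  0.406 -0.001]
 [ 0.406 -0.914 -0.001]
 [-0.002  0.    -1.   ]]
```

View pics/cmp.png

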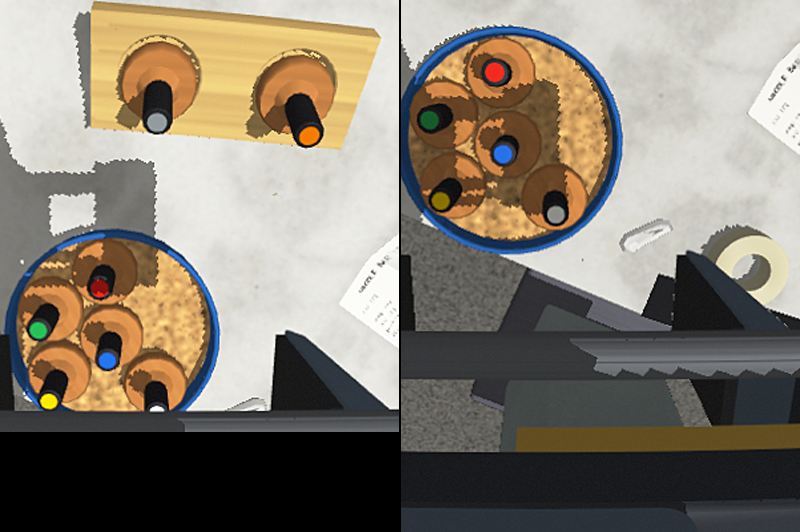

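In the enlarged views the left half has the grey top at (156,122) and orange at (309,134). The right half has blue (504,153), white (556,209), red (495,72), green (430,118) and yellow (441,201), all scaled 1.33.

```bash
cat >> h.py <<'E'
def dot(im,uv,tol=30):
    g=np.ascontiguousarray(cv2.medianBlur(im,3));m=np.zeros((482,642),np.uint8)
    cv2.floodFill(g,m,(int(round(uv[0])),int(round(uv[1]))),0,(tol,)*3,(tol,)*3,4|cv2.FLOODFILL_FIXED_RANGE|cv2.FLOODFILL_MASK_ONLY)
    v,u=np.nonzero(m[1:-1,1:-1]);return ((u.min()+u.max())/2,(v.min()+v.max())/2),len(u)
E
python3 - <<'E'
from h import *
V=[];
for k in(1,2):
    z=np.load(f"pics/w{k}.npz",allow_pickle=True);V.append((z["c"][0],z["im"],z["d"]))
L=lambda u,v:(220+u/1.33,20+v/1.33)
Q=lambda u,v:(220+(u-401)/1.33,80+v/1.33)
S={"blue":(L(107,360),Q(504,153)),"red":(L(100,288),Q(495,72)),"green":(L(39,330),Q(430,118)),"yellow":(L(50,401),Q(441,201)),"white":(None,Q(556,209))}
C=[v[0] for v in V]
for n,(a,b) in S.items():
    o=[];
    for (c,im,d),s in zip(V,(a,b)):
        if s is None: continue
        uv,N=dot(im,s);o.append((c,uv));print(n,np.round(s,1),np.round(uv,1),N,"z58:",atz(c,uv,58).round(1),end=" ")
    print(tri(o)[0].round(1) if len(o)>1 else"")
for n,s in(("grey",L(156,122)),("orange",L(309,134))):
    c,im,d=V[0];uv,N=dot(im,s);f=240/np.tan(np.radians(c["fov_y"]/2))
    dd=np.median(d[int(uv[1])-2:int(uv[1])+3,int(uv[0])-2:int(uv[0])+3]);o,r=ray(c,uv);X=o+r*dd/(c["R"][2]@r)
    uv2=proj(C[1],X)[0];print(n,uv,N,"depth:",X.round(1),"in w2:",uv2)
    if uv2[1]>4:
        u2,N=dot(V[1][1],uv2);print(u2,N,tri([(c,uv),(C[1],u2)])[0].round(1))
# depth-based tip, rim circle
from scipy.optimize import least_squares
for c,im,d in V:
    h=cv2.cvtColor(im,cv2.COLOR_RGB2HSV);m=(abs(h[...,0].astype(int)-108)<10)&(h[...,1]>140)&(h[...,2]>60)
    v,u=np.nonzero(m);k=(v<330);P=np.array([atz(c,(x,y),24)[:2] for x,y in zip(u[k],v[k])])
    r=np.linalg.norm(P-[454,303],axis=1);P=P[abs(r-67)<6]
    ang=np.arctan2(P[:,1]-303,P[:,0]-454);out=[]
    for b in np.arange(-np.pi,np.pi,.1):
        q=P[(ang>=b)&(ang<b+.1)]
        if len(q)>3: out.append(q[np.argmax(np.linalg.norm(q-[454,303],axis=1))])
    out=np.array(out);s=least_squares(lambda p:np.linalg.norm(out-p[:2],axis=1)-p[2],[454,303,68],loss="soft_l1");print("rim",s.x.round(1),len(out))
E
```

```text
blue [300.5 290.7] [300.5 290.5] 110 z58: [454.8 305.8  58. ] blue [297.4 195. ] [296. 196.] 131 z58: [454.3 306.1  58. ] [454.2 305.9  56.9]
red [295.2 236.5] [294.  235.5] 107 z58: [492.6 327.1  58. ] red [290.7 134.1] [290.  133.5] 147 z58: [492.6 326.9  58. ] [492.6 327.   57.8]
green [249.3 268.1] [248.5 268. ] 108 z58: [455.4 348.7  58. ] green [241.8 168.7] [241. 170.] 146 z58: [455.5 349.   58. ] [455.7 348.8  58.9]
yellow [257.6 321.5] [256.5 321. ] 98 z58: [417.1 327.4  58. ] yellow [250.1 231.1] [249. 231.] 122 z58: [416.5 327.7  58. ] [416.2 327.6  56.7]
white [336.5 237.1] [336.  240.5] 124 z58: [436.  266.3  58. ] 
grey (np.float64(337.5), np.float64(111.5)) 153 depth: [583.8 333.8  75. ] in w2: [335.55733531 -11.29350782]
orange (np.float64(452.5), np.float64(122.0)) 144 depth: [609.  262.8  74.1] in w2: [456.96369943   1.65658325]
rim [456.3 305.7  68.4] 48
rim [455.3 305.6  68.3] 63
```

Scaled: 35 mm / 500 = 0.07, 6 mm / 500 = 0.012.

```bash
python3 drive.py '{"deltas":[[30, 0.006, 0.012, 0.07, 0], [30, 0, 0, 0.07, 0], [30, 0, 0, 0, 0], [30, 0, 0, 0, 0], [30, 0, 0, 0, 0], [30, 0, 0, 0, 0]]}'
python3 - <<'E'
from h import *
p,R=tool();c=manip.calibration("wrist");im,d=manip.camera("wrist");print(p,dot(im,proj(c,[436,266.3,58])[0]),proj(c,[436,266.3,58]))
cv2.imwrite("pics/w3.png",cv2.resize(im[100:480,120:540],None,fx=1.5,fy=1.5)[...,::-1])
E
```

```text
time: 3.03
tcp_pos: [439.8, 268.7, 102.7]
tool_rot: [-0.001, 0.978, 0.207, 0.002]
wrist_force: [0.3, 0.0, -0.6]
gripper_width: 53.9
gripper_force: 0.0
[439.79806943 268.71644459 102.68407061] ((np.float64(328.5), np.float64(282.0)), 199) [[328.75792701 281.34922647]]
```

View pics/w3.png

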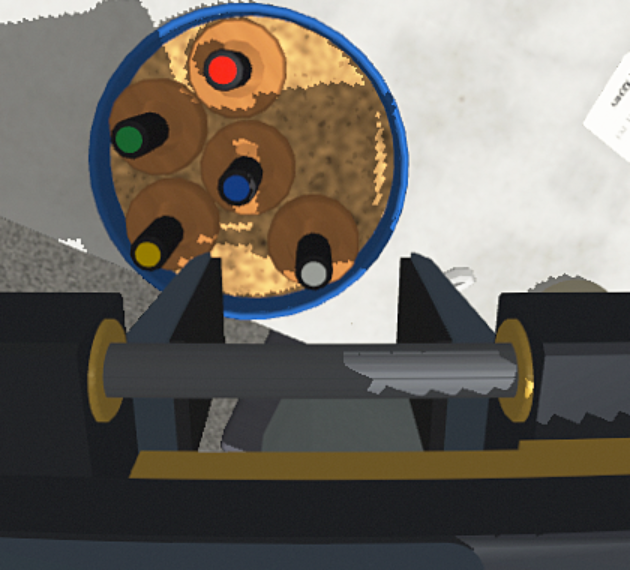

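The picture confirms white at (314,273) in the crop, matching the predicted (436,266,58). The TCP is about 4 mm ahead of it, so I correct while the fingers narrow.

Scaled: 10 mm / 500 = 0.02, -4.4 mm / 500 = -0.0088.

```bash
python3 drive.py '{"deltas":[[30, -0.0088, 0.0014, 0.02, 0], [30, 0, 0, 0.02, 0], [30, 0, 0, 0, 0], [30, 0, 0, 0, 0]]}';python3 drive.py '{"deltas":[[30, 0, 0, 0, 0]]}'
```

```text
time: 3.42
tcp_pos: [434.4, 265.4, 80.8]
tool_rot: [0.0, 0.978, 0.207, -0.0]
wrist_force: [-0.2, 0.3, -0.3]
gripper_width: 30.2
gripper_force: 0.0
time: 3.5
tcp_pos: [434.8, 265.6, 81.2]
tool_rot: [-0.0, 0.978, 0.207, 0.001]
wrist_force: [0.5, 0.8, 0.2]
gripper_width: 30.2
gripper_force: 0.0
```

Scaled: 26 mm / 500 = 0.052, 25 mm / 500 = 0.05.

```bash
python3 drive.py '{"deltas":[[30, 0.0026, 0, 0.052, 0], [30, 0, 0, 0.05, 0], [30, 0, 0, 0, 0], [10, 0, 0, 0, 0], [10, 0, 0, 0, 0], [10, 0, 0, 0, 0], [10, 0, 0, 0, 0], [10, 0, 0, 0, 0]]}'
```

```text
time: 4.17
tcp_pos: [436.4, 266.4, 31.1]
tool_rot: [-0.0, 0.978, 0.207, 0.001]
wrist_force: [0.6, -0.3, 4.0]
gripper_width: 14.2
gripper_force: 30.0
```

Scaled: -6.4 mm / 500 = -0.0128, -6.3 mm / 500 = -0.0126.

```bash
python3 drive.py '{"deltas":[[10, 0, 0, -0.008, 0], [10, -0.0072, -0.0106, 0, 0], [10, -0.0072, -0.0108, 0, 0], [10, -0.0028, -0.0126, 0, 0], [10, -0.0028, -0.0128, 0, 0], [10, 0, 0, 0, 0], [10, 0, 0, 0, 0]]}'
```

```text
time: 4.75
tcp_pos: [416.7, 284.1, 33.8]
tool_rot: [-0.0, 0.978, 0.208, 0.0]
wrist_force: [1.1, 1.8, -0.2]
gripper_width: 14.3
gripper_force: 30.0
```

Scaled: 2 mm / 500 = 0.004, 1.5 mm / 500 = 0.003.

```bash
python3 drive.py '{"deltas":[[10, 0.0018, 0.0014, 0.004, 0], [10, 0, 0, 0.003, 0], [10, 0, 0, 0, 0], [10, 0, 0, 0, 0]]}'
```

```text
time: 5.08
tcp_pos: [417.7, 282.7, 31.0]
tool_rot: [-0.0, 0.978, 0.207, -0.0]
wrist_force: [-0.9, -1.5, 9.2]
gripper_width: 14.4
gripper_force: 30.0
```

Scaled: -32 mm / 500 = -0.064, 28 mm / 500 = 0.056, 0.04 rad / 3.1416 = 0.0127.

```bash
python3 drive.py '{"deltas":[[30, 0, 0, 0, 0], [30, 0, 0, 0, 0], [30, 0, 0, 0, 0], [30, 0, 0, -0.03, 0], [36, 0, 0, -0.064, 0], [36, 0.056, 0.03, -0.05, 0.0127], [36, 0.056, 0.03, -0.05, 0.0127], [36, 0.056, 0.03, 0, 0]]}'; python3 drive.py '{"deltas":[[36, 0.056, 0.03, 0, 0], [36, 0, 0, 0, 0], [36, 0, 0, 0, 0]]}'
python3 - <<'E'
from h import *
p,R=tool();c=manip.calibration("wrist");im,d=manip.camera("wrist");print(p,R.round(3))
z=np.load("pics/w1.npz",allow_pickle=True);c1,i1=z["c"][0],z["im"]
for u1,X in(((337.5,111.5),[583.8,333.8,75]),((452.5,122),[609,262.8,74.1])):
    q=proj(c,X)[0];u,N=dot(im,q);print(q,u,N,tri([(c1,u1),(c,u)]))
cv2.imwrite("pics/w4.png",im[...,::-1]);np.savez("pics/w4.npz",c=np.array([c],dtype=object),d=d,im=im)
E
```

```text
time: 5.75
tcp_pos: [516.2, 273.4, 132.5]
tool_rot: [-0.001, 0.986, 0.168, 0.005]
wrist_force: [0.6, 0.3, 0.9]
gripper_width: 35.8
gripper_force: 0.0
time: 6.0
tcp_pos: [544.6, 266.4, 126.2]
tool_rot: [0.0, 0.986, 0.167, -0.001]
wrist_force: [-0.6, 0.7, 0.8]
gripper_width: 36.3
gripper_force: 0.0
[544.59976193 266.38562432 126.20900122] [[ 0.944  0.33  -0.002]
 [ 0.33  -0.944 -0.001]
 [-0.002  0.    -1.   ]]
[236.47433049 168.38837724] (np.float64(239.5), np.float64(168.5)) 115 (array([583.86219558, 333.49384335,  69.72478728]), np.float64(0.4589543097290545))
[372.1136798  167.48456305] (np.float64(372.0), np.float64(167.5)) 181 (array([608.95558915, 262.85159392,  74.28929572]), np.float64(0.035596098080236935))
```

View pics/w4.png

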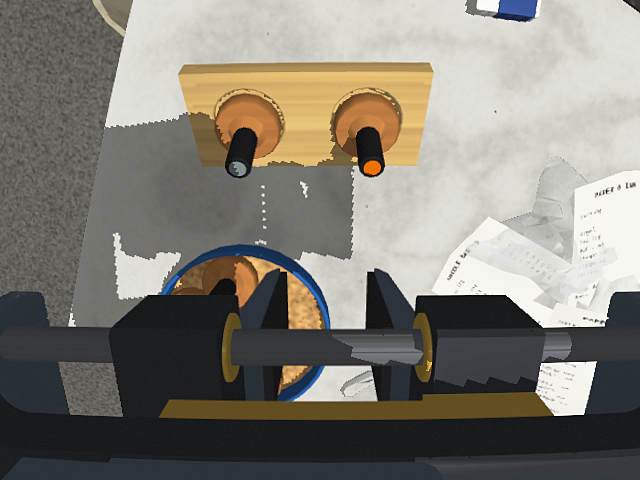

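Board edges run level in the picture, so the tool is aligned with the stand; orange top (372,167) triangulates to (609,263,74).

Scaled: 32 mm / 500 = 0.064, 20 mm / 500 = 0.04.

```bash
python3 drive.py '{"deltas":[[36, 0.064, 0.024, 0, 0], [36, 0.064, 0.024, 0, 0], [36, 0, 0, 0.04, 0], [36, 0, 0, 0, 0], [36, 0, 0, 0, 0]]}'
```

```text
time: 6.47
tcp_pos: [609.6, 265.4, 105.5]
tool_rot: [0.001, 0.986, 0.168, -0.003]
wrist_force: [-1.3, 0.0, -0.5]
gripper_width: 36.0
gripper_force: 0.0
```

Scaled: 28 mm / 500 = 0.056, 2.8 mm / 500 = 0.0056.

```bash
python3 drive.py '{"deltas":[[36, 0.0056, 0.0044, 0.056, 0], [36, 0, 0, 0.056, 0], [36, 0, 0, 0, 0], [10, 0, 0, 0, 0], [10, 0, 0, 0, 0], [10, 0, 0, 0, 0], [10, 0, 0, 0, 0], [10, 0, 0, 0, 0]]}'
```

```text
time: 7.13
tcp_pos: [616.6, 265.1, 53.5]
tool_rot: [-0.0, 0.986, 0.168, 0.002]
wrist_force: [-1.5, 0.5, 6.6]
gripper_width: 14.5
gripper_force: 30.0
```

Scaled: -25 mm / 500 = -0.05, -6.5 mm / 500 = -0.013.

```bash
python3 drive.py '{"deltas":[[10, -0.008, 0, -0.013, 0], [10, -0.008, 0, -0.013, 0], [10, -0.008, 0, -0.013, 0], [10, -0.008, 0, -0.013, 0], [10, 0, 0, -0.05, 0], [10, 0, 0, 0, 0], [10, 0, 0, 0, 0]]}'
python3 - <<'E'
from h import *
p,R=tool();c=manip.calibration("wrist");im,d=manip.camera("wrist");print(p)
cv2.imwrite("pics/w5.png",im[...,::-1]);np.savez("pics/w5.npz",c=np.array([c],dtype=object),d=d,im=im)
z=np.load("pics/w4.npz",allow_pickle=True);c4=z["c"][0];print(atz(c4,(495,140),0),atz(c4,(530,90),0),atz(c4,(430,200),0))
E
```

```text
time: 7.72
tcp_pos: [601.3, 259.6, 104.0]
tool_rot: [-0.0, 0.986, 0.168, 0.002]
wrist_force: [-0.3, -0.6, -0.8]
gripper_width: 14.3
gripper_force: 30.0
[601.34428746 259.60781323 103.96729666]
[656.55012219 174.68061025   0.        ] [ 6.97872273e+02  1.64992739e+02 -5.68434189e-14] [599.10515533 203.07675029   0.        ]
```

View pics/w5.png

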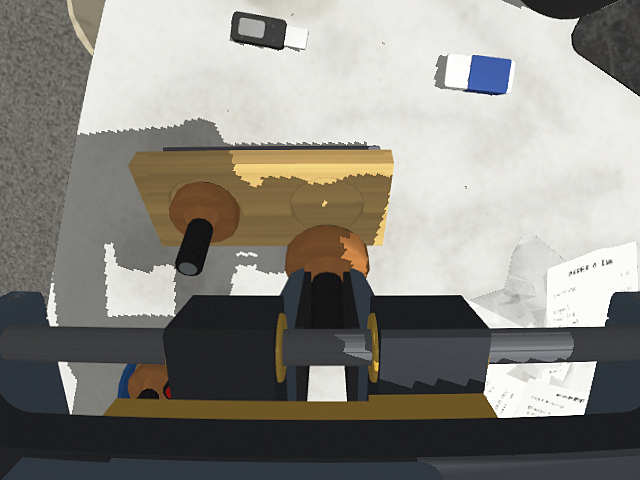

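Orange's stamp is out of its well and held leaning, foot at (327,250). The free desk is right of the stand near (450,230). Dark bodies lie at upper right, so I check their position by depth.

Run:
```python
from h import *
z=np.load("pics/w5.npz",allow_pickle=True);c,d=z["c"][0],z["d"]
for u,v in((600,60),(620,30),(560,5),(450,230),(460,290),(490,310),(430,180),(327,235),(327,262),(295,250),(360,255)):
    D=d[v,u];o,r=ray(c,(u,v));print((u,v),D,(o+r*D/(c["R"][2]@r)).round(0))
d=np.load("pics/top0.npy");c=manip.calibration("top")
for u,v in((332,180),(345,185),(332,200),(345,208),(300,190)):
    D=d[v,u];o,r=ray(c,(u,v));print((u,v),D,(o+r*D/(c["R"][2]@r)).round(0))
```

```text
(600, 60) 249.16028 [784. 132.   3.]
(620, 30) 244.10788 [806. 127.   3.]
(560, 5) 223.91153 [795. 180.  22.]
(450, 230) 280.94983 [643. 182.   1.]
(460, 290) 293.93906 [603. 155.   0.]
(490, 310) 278.28735 [601. 137.  18.]
(430, 180) 272.50034 [671. 209.   1.]
(327, 235) 182.10342 [632. 271.  98.]
(327, 262) 184.40703 [620. 267.  99.]
(295, 250) 185.35571 [619. 282.  97.]
(360, 255) 184.83278 [628. 253.  98.]
(332, 180) 720.37286 [649. 106. 270.]
(345, 185) 648.1789 [622.  90. 340.]
(332, 200) 516.27 [573. 113. 465.]
(345, 208) 0.0 [461. 128. 971.]
(300, 190) 614.9735 [609. 154. 370.]
```

Run:
```python
from h import *
z=np.load("pics/w2.npz",allow_pickle=True);c,d=z["c"][0],z["d"]
for u,v in((384,150),(410,150),(430,150),(430,110),(420,190),(430,200),(482,163),(470,125)):
    D=d[v,u];o,r=ray(c,(u,v));print((u,v),D,(o+r*D/(c["R"][2]@r)).round(0))
p,R=tool();print(p,R.T@(np.array([515,200,60])-p))
```

```text
(384, 150) 331.00815 [511. 255.   1.]
(410, 150) 331.52942 [520. 235.   1.]
(430, 150) 330.74234 [527. 219.   1.]
(430, 110) 322.10117 [556. 234.   1.]
(420, 190) 340.52444 [494. 211.   0.]
(430, 200) 341.9546 [490. 200.   1.]
(482, 163) 327.974 [536. 176.   7.]
(470, 125) 325.19205 [559. 198.   1.]
[600.5049365  259.22624557 102.56669421] [-100.33141441   27.54664086   42.49183034]
```

Scaled: -27 mm / 500 = -0.054, 20 mm / 500 = 0.04.

```bash
python3 drive.py '{"deltas":[[10, -0.054, 0.006, 0, 0], [10, -0.054, 0.006, 0, 0], [10, -0.054, 0.006, 0.028, 0], [10, -0.054, 0.006, 0.04, 0], [10, 0, 0, 0.04, 0], [10, 0, 0, 0, 0], [10, 0, 0, 0, 0]]}'; python3 drive.py '{"deltas":[[10, 0, 0, 0.008, 0], [10, 0, 0, 0, 0]]}'
```

```text
time: 8.35
tcp_pos: [502.1, 211.9, 47.2]
tool_rot: [0.0, 0.986, 0.168, -0.001]
wrist_force: [0.2, -0.2, -0.5]
gripper_width: 14.1
gripper_force: 30.0
time: 8.52
tcp_pos: [504.0, 212.7, 44.5]
tool_rot: [-0.0, 0.986, 0.168, 0.001]
wrist_force: [-0.2, -0.3, -1.6]
gripper_width: 14.2
gripper_force: 30.0
```

Scaled: 3 mm / 500 = 0.006.

```bash
python3 drive.py '{"deltas":[[10, 0, 0, 0.006, 0], [10, 0, 0, 0.006, 0], [10, 0, 0, 0, 0]]}'; python3 drive.py '{"deltas":[[10, 0, 0, 0.004, 0], [10, 0, 0, 0, 0]]}';python3 drive.py '{"deltas":[[10, 0, 0, 0.004, 0], [10, 0, 0, 0, 0]]}'
```

```text
time: 8.77
tcp_pos: [502.7, 212.2, 37.9]
tool_rot: [0.0, 0.986, 0.168, -0.0]
wrist_force: [0.2, -0.3, -0.9]
gripper_width: 14.0
gripper_force: 30.0
time: 8.93
tcp_pos: [502.6, 212.2, 36.0]
tool_rot: [0.0, 0.986, 0.168, -0.0]
wrist_force: [0.5, -0.1, -1.5]
gripper_width: 14.3
gripper_force: 30.0
time: 9.1
tcp_pos: [503.0, 212.3, 34.6]
tool_rot: [-0.0, 0.986, 0.168, 0.0]
wrist_force: [-0.8, -0.8, 2.8]
gripper_width: 14.1
gripper_force: 30.0
```

Scaled: 3 mm / 500 = 0.006, 1 mm / 500 = 0.002.

```bash
python3 drive.py '{"deltas":[[10, 0, 0, 0.002, 0], [10, 0.006, 0, 0.0006, 0], [10, 0.006, 0, 0.0006, 0], [10, 0, 0, 0, 0]]}'
```

```text
time: 9.43
tcp_pos: [507.2, 213.8, 34.0]
tool_rot: [0.0, 0.986, 0.168, -0.001]
wrist_force: [-5.5, -1.8, 13.8]
gripper_width: 13.9
gripper_force: 30.0
```

The rows are not in the units I measure in: shifts go in shares of 500 mm and turns go in shares of pi rad. I convert before sending: 3 mm / 500 = 0.006, 0.3 mm / 500 = 0.0006.

```bash
python3 drive.py '{"deltas":[[10, 0.006, 0, 0.0006, 0], [10, 0.006, 0, 0, 0], [10, 0.006, 0, 0, 0], [10, 0, 0, 0, 0]]}'
python3 - <<'E'
from h import *
p,R=tool();c=manip.calibration("wrist");im,d=manip.camera("wrist")
cv2.imwrite("pics/w6.png",im[...,::-1]);np.savez("pics/w6.npz",c=np.array([c],dtype=object),d=d,im=im)
def foot(im,d,c):
    g=[]
    for v in range(180,300,2):
        for u in range(270,390,2):
            D=d[v,u];o,r=ray(c,(u,v));X=R.T@(o+r*D/(c["R"][2]@r)-p);
            if D>0: g.append([*X,*im[v,u]])
    g=np.array(g);h=cv2.cvtColor(g[:,3:].astype(np.uint8)[None],cv2.COLOR_RGB2HSV)[0];k=(h[:,1]>90)&(h[:,0]<20)&(abs(g[:,1])<25);return g[k,:3]
F=foot(im,d,c)
for b in range(0,50,4):
    q=F[(F[:,0]>=b)&(F[:,0]<b+4)&(abs(F[:,1])<8)]
    if len(q): print(b,len(q),q[:,2].mean().round(1))
E
```

```text
time: 9.77
tcp_pos: [515.6, 216.7, 33.0]
tool_rot: [0.0, 0.986, 0.168, -0.002]
wrist_force: [-4.0, -0.7, 8.6]
gripper_width: 14.2
gripper_force: 30.0
0 2 8.0
4 16 7.3
8 65 7.6
12 76 9.3
16 53 9.3
20 75 8.6
24 90 12.5
```

View pics/w6.png

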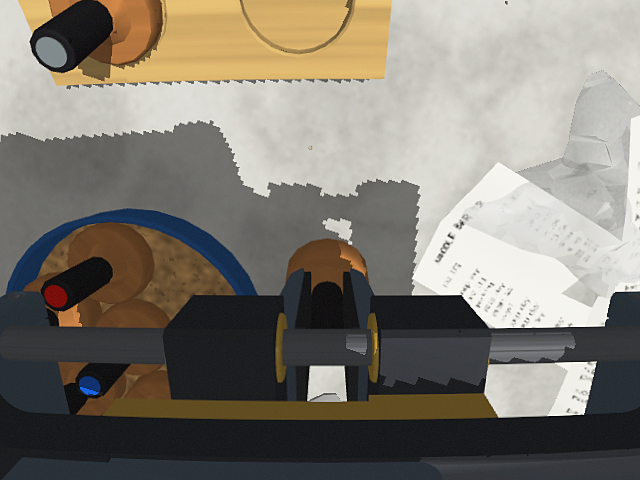

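The foot's far edge has moved from row 225 to 240, so the stamp is turning upright in the pads, about half-way. I keep dragging.

Scaled: 3 mm / 500 = 0.006, 0.9 mm / 500 = 0.0018.

```bash
python3 drive.py '{"deltas":[[10, 0.006, 0, 0.001, 0], [10, 0.006, 0, 0.0014, 0], [10, 0.006, 0, 0.0018, 0], [10, 0, 0, 0, 0]]}'
cat >> h.py <<'E'
def foot():
    p,R=tool();c=manip.calibration("wrist");im,d=manip.camera("wrist");g=[]
    h=cv2.cvtColor(im,cv2.COLOR_RGB2HSV)
    for v in range(200,300,2):
        for u in range(312,345,2):
            D=d[v,u];o,r=ray(c,(u,v));X=R.T@(o+r*D/(c["R"][2]@r)-p)
            if D>0 and h[v,u,1]>90 and h[v,u,0]<20: g.append(X)
    g=np.array(g)
    for b in range(4,44,3):
        q=g[(g[:,0]>=b)&(g[:,0]<b+3)]
        if len(q): print(b,len(q),(p[2]-q[:,2].mean()).round(1))
    return p,R,c,im,d
E
python3 -c "
from h import *
foot()"
```

```text
time: 10.15
tcp_pos: [524.3, 219.8, 30.7]
tool_rot: [0.0, 0.986, 0.168, -0.001]
wrist_force: [-3.3, -0.5, 7.1]
gripper_width: 14.5
gripper_force: 30.0
4 51 21.7
7 58 19.6
10 49 18.4
13 43 18.9
16 61 18.4
19 56 14.2
```

Scaled: 2 mm / 500 = 0.004, 1 mm / 500 = 0.002.

```bash
python3 drive.py '{"deltas":[[10, 0.004, 0, 0.002, 0], [10, 0.002, 0, 0.002, 0], [10, 0, 0, 0.002, 0], [10, 0, 0, 0, 0]]}'; python3 -c "
from h import *
foot()"
```

```text
time: 10.53
tcp_pos: [528.4, 221.2, 28.9]
tool_rot: [-0.0, 0.986, 0.168, 0.0]
wrist_force: [-2.1, -1.4, 10.7]
gripper_width: 14.1
gripper_force: 30.0
4 63 17.4
7 49 15.9
10 48 15.8
13 64 14.2
16 33 11.4
```

Scaled: 1 mm / 500 = 0.002, 0.5 mm / 500 = 0.001.

```bash
python3 drive.py '{"deltas":[[10, 0.001, 0, 0.002, 0], [10, 0, 0, 0.002, 0], [10, 0, 0, 0, 0]]}'
```

```text
time: 10.83
tcp_pos: [528.7, 221.3, 28.6]
tool_rot: [-0.0, 0.986, 0.168, 0.001]
wrist_force: [-5.1, -2.2, 23.4]
gripper_width: 14.0
gripper_force: 30.0
```

```bash
python3 drive.py '{"deltas":[[30, 0, 0, 0, 0], [30, 0, 0, 0, 0], [30, 0, 0, 0, 0]]}'; python3 -c "
from h import *
p,R,c,im,d=foot();print(manip.get_obs()['joint_positions'],p)
cv2.imwrite('pics/w7.png',im[...,::-1])"
```

```text
time: 11.08
tcp_pos: [528.6, 221.3, 25.2]
tool_rot: [0.0, 0.986, 0.168, 0.0]
wrist_force: [0.6, 0.5, 0.3]
gripper_width: 29.5
gripper_force: 0.0
4 67 17.1
7 48 15.6
10 53 15.8
13 72 13.9
16 27 11.0
[ 3.76470780e-01  4.96943374e-01  1.81432583e+00 -1.12853441e-04
  8.30643596e-01  1.60954910e+00] [528.64809887 221.31665459  25.19862337]
```

Scaled: -1.5 mm / 500 = -0.003, -1 mm / 500 = -0.002, -0.12 rad / 3.1416 = -0.0382.

```bash
python3 drive.py '{"deltas":[[30, -0.003, 0, -0.002, -0.0382], [30, -0.002, 0, 0, -0.0382], [30, 0, 0, 0, -0.0382], [30, 0, 0, 0, -0.0382], [30, 0, 0, 0, -0.0382], [30, 0, 0, 0, -0.0382], [30, 0, 0, 0, -0.0382], [30, 0, 0, 0, -0.0382]]}'; python3 drive.py '{"deltas":[[30, 0, 0, 0, -0.0382], [30, 0, 0, 0, -0.0382], [30, 0, 0, 0, -0.0382], [30, 0, 0, 0, -0.0382], [30, 0, 0, 0, -0.0414], [30, 0, 0, 0, 0]]}';python3 drive.py '{"deltas":[[10, 0, 0, 0, 0], [10, 0, 0, 0, 0], [10, 0, 0, 0, 0], [10, 0, 0, 0, 0], [10, 0, 0, 0, 0]]}'
```

```text
time: 11.8
tcp_pos: [526.1, 220.3, 25.6]
tool_rot: [-0.0, 0.795, 0.607, -0.0]
wrist_force: [0.0, -0.5, -0.5]
gripper_width: 29.8
gripper_force: 0.0
time: 12.3
tcp_pos: [526.1, 220.2, 25.6]
tool_rot: [-0.0, 0.58, 0.815, -0.0]
wrist_force: [-0.5, 0.3, 0.5]
gripper_width: 29.7
gripper_force: 0.0
time: 12.72
tcp_pos: [526.2, 220.4, 26.1]
tool_rot: [-0.0, 0.581, 0.814, -0.0]
wrist_force: [0.3, -0.1, -1.3]
gripper_width: 14.1
gripper_force: 30.0
```

Scaled: -30 mm / 500 = -0.06, -14 mm / 500 = -0.028.

```bash
python3 drive.py '{"deltas":[[10, 0, 0, -0.06, 0], [10, 0, 0, -0.06, 0], [10, 0.026, -0.028, -0.02, 0], [10, 0.026, -0.026, 0, 0], [10, 0.026, -0.026, 0, 0], [10, 0, 0, 0, 0], [10, 0, 0, 0, 0]]}'
python3 - <<'E'
from h import *
p,R=tool();c=manip.calibration("wrist");im,d=manip.camera("wrist")
np.savez("pics/w8.npz",c=np.array([c],dtype=object),d=d,im=im);cv2.imwrite("pics/w8.png",im[...,::-1]);print(p,R.round(3))
for n,X in dict(blue=(454.5,306),red=(492.6,327),green=(455.5,348.8),yellow=(416.8,327.5),white=(417.5,283)).items():
    q=proj(c,[*X,58])[0];u,N=dot(im,q);print(n,q.round(0),np.round(u,0),N,atz(c,u,58).round(1))
E
```

```text
time: 13.3
tcp_pos: [475.4, 244.4, 96.4]
tool_rot: [0.0, 0.58, 0.815, 0.0]
wrist_force: [0.5, 0.1, -0.5]
gripper_width: 14.1
gripper_force: 30.0
[475.39153418 244.41125486  96.37679011] [[-0.327  0.945  0.   ]
 [ 0.945  0.327 -0.   ]
 [-0.     0.    -1.   ]]
blue [326. 158.] [326. 158.] 268 [454.8 306.1  58. ]
red [409. 144.] [408. 144.] 266 [492.4 326.8  58. ]
green [356.  77.] [356.  76.] 310 [455.6 349.2  58. ]
yellow [269.  93.] [266.  90.] 153 [415.4 328.   58. ]
white [245. 177.] [244. 178.] 257 [416.8 282.6  58. ]
```

View pics/w8.png

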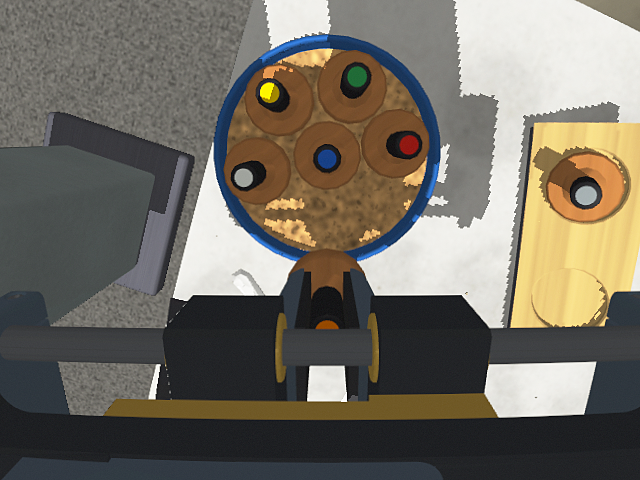

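The tin shows white at (244,177) now in its place, and yellow, green, red and blue unchanged. The free places are at lower centre and lower right, with the held stamp (orange top 327,325) upright in front of them.

Scaled: 20 mm / 500 = 0.04, 12 mm / 500 = 0.024.

```bash
python3 drive.py '{"deltas":[[10, 0.024, -0.014, 0, 0], [10, 0.0228, -0.0124, 0, 0], [10, 0, 0, 0.04, 0], [10, 0, 0, 0.04, 0], [10, 0, 0, 0, 0], [10, 0, 0, 0, 0]]}'
```

```text
time: 13.85
tcp_pos: [454.7, 262.0, 55.5]
tool_rot: [-0.001, 0.58, 0.814, -0.001]
wrist_force: [1.1, 0.2, -0.8]
gripper_width: 14.4
gripper_force: 30.0
```

```bash
python3 drive.py '{"deltas":[[10, 0, 0, 0, 0]]}'
```

```text
time: 13.93
tcp_pos: [456.1, 262.5, 56.8]
tool_rot: [0.0, 0.581, 0.814, 0.0]
wrist_force: [0.5, -0.0, -0.8]
gripper_width: 14.4
gripper_force: 30.0
```

Scaled: 8 mm / 500 = 0.016, 6 mm / 500 = 0.012.

```bash
python3 drive.py '{"deltas":[[10, 0, 0, 0.016, 0], [10, 0, 0, 0.012, 0], [10, 0, 0, 0.008, 0], [10, 0, 0, 0, 0]]}';python3 drive.py '{"deltas":[[10, 0, 0, 0.008, 0], [10, 0, 0, 0, 0]]}';python3 drive.py '{"deltas":[[10, 0, 0, 0.004, 0], [10, 0, 0, 0, 0]]}'
```

```text
time: 14.27
tcp_pos: [455.1, 261.6, 37.4]
tool_rot: [-0.0, 0.581, 0.814, -0.001]
wrist_force: [-0.6, -0.6, -1.5]
gripper_width: 14.3
gripper_force: 30.0
time: 14.43
tcp_pos: [455.4, 261.8, 33.7]
tool_rot: [-0.0, 0.581, 0.814, -0.0]
wrist_force: [-0.5, 0.2, -1.4]
gripper_width: 14.6
gripper_force: 30.0
time: 14.6
tcp_pos: [455.6, 262.0, 32.0]
tool_rot: [-0.0, 0.581, 0.814, -0.0]
wrist_force: [0.5, 0.3, -0.5]
gripper_width: 14.3
gripper_force: 30.0
```

Scaled: 1 mm / 500 = 0.002, 0.7 mm / 500 = 0.0014.

```bash
python3 drive.py '{"deltas":[[10, 0, 0, 0.002, 0], [10, 0, 0, 0.0014, 0], [10, 0, 0, 0, 0]]}'
```

```text
time: 14.85
tcp_pos: [455.8, 262.1, 30.8]
tool_rot: [0.0, 0.581, 0.814, 0.0]
wrist_force: [-0.2, -0.6, 1.8]
gripper_width: 14.2
gripper_force: 30.0
```

Scaled: -30 mm / 500 = -0.06, -20 mm / 500 = -0.04, 0.12 rad / 3.1416 = 0.0382.

```bash
python3 drive.py '{"deltas":[[30, 0, 0, 0, 0], [30, 0, 0, 0, 0], [30, 0, 0, 0, 0], [30, 0, 0, -0.03, 0], [36, 0, 0, -0.06, 0], [36, 0, 0, -0.06, 0.0382], [36, 0, 0, -0.04, 0.0382], [36, 0, 0, 0, 0.0382]]}'; python3 drive.py '{"deltas":[[36, 0, 0, 0, 0.0382], [36, 0, 0, 0, 0.0382], [36, 0, 0, 0, 0.0382], [36, 0, 0, 0, 0.0382], [36, 0, 0, 0, 0.0382], [36, 0, 0, 0, 0.0382], [36, 0, 0, 0, 0.0382], [36, 0, 0, 0, 0.0382]]}';python3 drive.py '{"deltas":[[36, 0.04, -0.016, 0, 0.0382], [36, 0.068, -0.016, 0, 0.0414], [36, 0.068, -0.016, 0, 0], [36, 0, 0, 0, 0], [36, 0, 0, 0, 0]]}'
python3 - <<'E'
from h import *
p,R=tool();c=manip.calibration("wrist");im,d=manip.camera("wrist")
np.savez("pics/w9.npz",c=np.array([c],dtype=object),d=d,im=im);cv2.imwrite("pics/w9.png",im[...,::-1]);print(p,R.round(3))
def ld(k):
    z=np.load(f"pics/w{k}.npz",allow_pickle=True);return z["c"][0],z["im"]
c8,i8=ld(8);c1,i1=ld(1);X=[583.8,333.8,75]
o=[(c1,(337.5,111.5))]
for C,I in((c8,i8),(c,im)):
    q=proj(C,X)[0];u,N=dot(I,q);o.append((C,u));print(q.round(1),u,N)
print(tri(o),tri([o[0],o[2]]),tri(o[1:]))
T=np.array([588.5,335.5,50]);print(R.T@(T-p))
E
```

```text
time: 15.52
tcp_pos: [458.4, 263.5, 130.1]
tool_rot: [0.001, 0.719, 0.695, 0.005]
wrist_force: [0.5, 0.4, -0.1]
gripper_width: 36.0
gripper_force: 0.0
time: 16.18
tcp_pos: [455.6, 262.0, 125.4]
tool_rot: [0.0, 0.959, 0.284, -0.0]
wrist_force: [0.2, 0.3, 0.2]
gripper_width: 36.2
gripper_force: 0.0
time: 16.6
tcp_pos: [525.0, 321.5, 124.7]
tool_rot: [0.0, 0.986, 0.168, -0.0]
wrist_force: [-0.1, -0.2, 0.4]
gripper_width: 36.0
gripper_force: 0.0
[525.02364086 321.46606009 124.68113698] [[ 0.943  0.332 -0.   ]
 [ 0.332 -0.943 -0.   ]
 [-0.001  0.    -1.   ]]
[586.8 195.5] (np.float64(586.0), np.float64(195.0)) 306
[342.1 168. ] (np.float64(342.0), np.float64(168.0)) 193
(array([583.76636332, 333.8622928 ,  74.35311198]), np.float64(0.06961616220164522)) (array([583.76998375, 333.8486571 ,  75.01992223]), np.float64(0.02265918276153697)) (array([583.71888926, 333.87712266,  74.39910958]), np.float64(0.04583134827468268))
[64.58184742  7.81111393 74.64344138]
```

Scaled: 32.3 mm / 500 = 0.0646, 20 mm / 500 = 0.04.

```bash
python3 drive.py '{"deltas":[[36, 0.0646, 0.008, 0, 0], [36, 0.0646, 0.0076, 0, 0], [36, 0, 0, 0.04, 0], [36, 0, 0, 0, 0], [36, 0, 0, 0, 0]]}'; python3 drive.py '{"deltas":[[36, 0, 0, 0, 0]]}'
```

```text
time: 17.07
tcp_pos: [585.6, 333.6, 104.2]
tool_rot: [0.001, 0.986, 0.168, -0.002]
wrist_force: [-0.0, -0.4, 1.3]
gripper_width: 36.0
gripper_force: 0.0
time: 17.15
tcp_pos: [586.4, 334.3, 105.9]
tool_rot: [0.0, 0.986, 0.168, -0.001]
wrist_force: [0.1, 0.5, 0.0]
gripper_width: 35.6
gripper_force: 0.0
```

Scaled: 27 mm / 500 = 0.054, 25 mm / 500 = 0.05.

```bash
python3 drive.py '{"deltas":[[36, 0.004, 0, 0.05, 0], [36, 0, 0, 0.054, 0], [36, 0, 0, 0.004, 0], [36, 0, 0, 0, 0], [10, 0, 0, 0, 0], [10, 0, 0, 0, 0], [10, 0, 0, 0, 0], [10, 0, 0, 0, 0]]}'; python3 drive.py '{"deltas":[[10, 0, 0, 0, 0]]}'
```

```text
time: 17.82
tcp_pos: [590.3, 336.0, 53.1]
tool_rot: [-0.0, 0.986, 0.168, 0.001]
wrist_force: [-0.9, -0.2, 5.3]
gripper_width: 14.2
gripper_force: 30.0
time: 17.9
tcp_pos: [590.4, 336.0, 53.1]
tool_rot: [-0.0, 0.986, 0.168, 0.001]
wrist_force: [0.8, -0.1, 5.0]
gripper_width: 14.2
gripper_force: 30.0
```

Scaled: -25 mm / 500 = -0.05, 18 mm / 500 = 0.036.

```bash
python3 drive.py '{"deltas":[[10, -0.008, 0, -0.013, 0], [10, -0.008, 0, -0.013, 0], [10, -0.008, 0, -0.013, 0], [10, -0.008, 0, -0.013, 0], [10, 0, 0, -0.05, 0], [10, -0.02, 0.03, 0, 0], [10, -0.05, 0.036, 0, 0], [10, -0.05, 0.036, 0, 0]]}'; python3 drive.py '{"deltas":[[10, -0.05, 0.036, 0, 0], [10, -0.04, 0.036, 0, 0], [10, 0, 0, 0.04, 0], [10, 0, 0, 0.04, 0], [10, 0, 0, 0.02, 0], [10, 0, 0, 0, 0], [10, 0, 0, 0, 0]]}'
```

```text
time: 18.57
tcp_pos: [534.5, 261.9, 103.3]
tool_rot: [-0.0, 0.986, 0.169, 0.001]
wrist_force: [-0.3, -0.5, -1.1]
gripper_width: 14.0
gripper_force: 30.0
time: 19.15
tcp_pos: [504.3, 213.5, 52.6]
tool_rot: [0.0, 0.986, 0.168, -0.0]
wrist_force: [0.7, -0.8, -0.3]
gripper_width: 14.1
gripper_force: 30.0
```

Scaled: 8 mm / 500 = 0.016, 6 mm / 500 = 0.012.

```bash
python3 drive.py '{"deltas":[[10, 0, 0, 0.016, 0], [10, 0, 0, 0.012, 0], [10, 0, 0, 0, 0], [10, 0, 0, 0.004, 0], [10, 0, 0, 0, 0]]}'; python3 drive.py '{"deltas":[[10, 0, 0, 0.004, 0], [10, 0, 0, 0, 0]]}'
```

```text
time: 19.57
tcp_pos: [504.3, 213.4, 36.3]
tool_rot: [0.0, 0.986, 0.168, -0.0]
wrist_force: [-0.2, 0.4, -0.7]
gripper_width: 14.2
gripper_force: 30.0
time: 19.73
tcp_pos: [504.6, 213.5, 34.5]
tool_rot: [-0.0, 0.986, 0.168, 0.0]
wrist_force: [-0.5, 0.7, 0.2]
gripper_width: 13.8
gripper_force: 30.0
```

Scaled: 3 mm / 500 = 0.006, 1.5 mm / 500 = 0.003.

```bash
python3 drive.py '{"deltas":[[10, 0, 0, 0.003, 0], [10, 0.006, 0, 0.0006, 0], [10, 0.006, 0, 0.0006, 0], [10, 0.006, 0, 0.0006, 0], [10, 0.006, 0, 0, 0], [10, 0.006, 0, 0, 0], [10, 0, 0, 0, 0]]}'; python3 drive.py '{"deltas":[[10, 0.006, 0, 0.001, 0], [10, 0.006, 0, 0.0014, 0], [10, 0.006, 0, 0.0018, 0], [10, 0, 0, 0, 0]]}'; python3 -c "
from h import *
foot()"
```

```text
time: 20.32
tcp_pos: [517.3, 217.9, 33.0]
tool_rot: [0.0, 0.986, 0.168, -0.001]
wrist_force: [-3.8, -2.2, 9.4]
gripper_width: 14.4
gripper_force: 30.0
time: 20.65
tcp_pos: [526.0, 220.9, 30.8]
tool_rot: [0.0, 0.986, 0.168, -0.001]
wrist_force: [-3.1, -1.5, 6.5]
gripper_width: 14.1
gripper_force: 30.0
4 20 23.3
7 55 22.6
10 58 20.8
13 51 19.9
16 49 20.5
19 59 19.9
22 57 15.7
```

Scaled: 3 mm / 500 = 0.006, 2 mm / 500 = 0.004.

```bash
python3 drive.py '{"deltas":[[10, 0.006, 0, 0.002, 0], [10, 0.004, 0, 0.002, 0], [10, 0.002, 0, 0.002, 0], [10, 0, 0, 0, 0]]}'; python3 drive.py '{"deltas":[[10, 0.001, 0, 0.002, 0], [10, 0, 0, 0, 0]]}';python3 -c "
from h import *
foot()"
```

```text
time: 21.03
tcp_pos: [532.2, 223.1, 28.2]
tool_rot: [0.0, 0.986, 0.168, -0.001]
wrist_force: [-1.8, -1.2, 8.4]
gripper_width: 14.1
gripper_force: 30.0
time: 21.2
tcp_pos: [532.6, 223.1, 27.9]
tool_rot: [0.0, 0.986, 0.168, -0.001]
wrist_force: [-4.5, -1.8, 12.9]
gripper_width: 14.0
gripper_force: 30.0
4 63 18.8
7 55 16.1
10 48 15.5
13 51 15.6
16 69 12.4
```

Flat again. Release, quarter turn, and regrip to centre the handle both ways.

Scaled: -1.5 mm / 500 = -0.003, -1 mm / 500 = -0.002, -0.12 rad / 3.1416 = -0.0382.

```bash
python3 drive.py '{"deltas":[[10, 0.0006, 0, 0.002, 0], [30, 0, 0, 0, 0], [30, 0, 0, 0, 0], [30, 0, 0, 0, 0], [30, -0.003, 0, 0, -0.0382], [30, -0.002, 0, 0, -0.0382], [30, 0, 0, 0, -0.0382], [30, 0, 0, 0, -0.0382]]}'; python3 drive.py '{"deltas":[[30, 0, 0, 0, -0.0382], [30, 0, 0, 0, -0.0382], [30, 0, 0, 0, -0.0382], [30, 0, 0, 0, -0.0382], [30, 0, 0, 0, -0.0382], [30, 0, 0, 0, -0.0382], [30, 0, 0, 0, -0.0382], [30, 0, 0, 0, -0.0382]]}';python3 drive.py '{"deltas":[[30, 0, 0, 0, -0.0414], [30, 0, 0, 0, 0], [10, 0, 0, 0, 0], [10, 0, 0, 0, 0], [10, 0, 0, 0, 0], [10, 0, 0, 0, 0], [10, 0, 0, 0, 0]]}'
```

```text
time: 21.92
tcp_pos: [530.9, 222.6, 24.6]
tool_rot: [0.0, 0.916, 0.4, -0.0]
wrist_force: [-0.4, 0.4, -0.3]
gripper_width: 30.4
gripper_force: 0.0
time: 22.58
tcp_pos: [531.0, 222.6, 24.6]
tool_rot: [-0.0, 0.628, 0.778, -0.0]
wrist_force: [0.3, -0.3, 0.2]
gripper_width: 29.9
gripper_force: 0.0
time: 23.17
tcp_pos: [531.0, 222.6, 24.9]
tool_rot: [-0.0, 0.581, 0.814, -0.0]
wrist_force: [0.0, 0.2, 0.1]
gripper_width: 14.3
gripper_force: 30.0
```

Scaled: -30 mm / 500 = -0.06, -14 mm / 500 = -0.028.

```bash
python3 drive.py '{"deltas":[[10, 0, 0, -0.06, 0], [10, 0, 0, -0.06, 0], [10, 0.012, -0.028, -0.024, 0], [10, 0.012, -0.028, 0, 0], [10, 0, 0, 0, 0], [10, 0, 0, 0, 0]]}'
python3 - <<'E'
from h import *
p,R=tool();c=manip.calibration("wrist");im,d=manip.camera("wrist")
cv2.imwrite("pics/w10.png",im[...,::-1]);print(p)
for n,X in dict(blue=(454.7,306),red=(492.5,327),green=(455.5,348.8),yellow=(416.8,327.5),white=(416.8,282.7),orange=(455.6,262)).items():
    q=proj(c,[*X,58])[0];u,N=dot(im,q);print(n,q.round(0),np.round(u,0),N,atz(c,u,58).round(1))
E
```

```text
time: 23.67
tcp_pos: [500.4, 224.8, 97.1]
tool_rot: [0.0, 0.58, 0.814, 0.0]
wrist_force: [0.4, 0.8, -0.1]
gripper_width: 14.1
gripper_force: 30.0
[500.42224018 224.83288118  97.07680966]
blue [292. 105.] [292. 104.] 289 [454.8 306.3  58. ]
red [377.  90.] [376.  90.] 287 [492.5 326.9  58. ]
green [321.  20.] [324.  19.] 197 [456.8 349.5  58. ]
yellow [232.  37.] [230.  36.] 189 [415.6 327.2  58. ]
white [208. 125.] [208. 125.] 278 [416.4 282.8  58. ]
orange [268. 188.] [270. 186.] 251 [456.1 262.9  58. ]
```

View pics/w10.png

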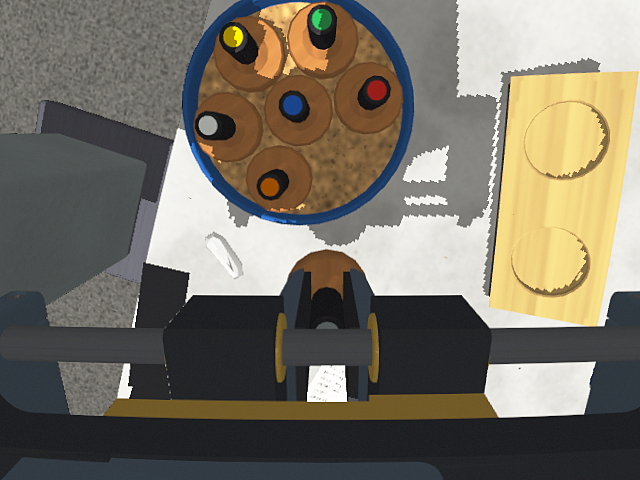

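Six stamps are in place: orange (269,187), white (208,125), blue (292,104), red (376,90), yellow (232,37), green (321,19). The last gap is right of orange, and the grey stamp is held upright.

Scaled: 29.3 mm / 500 = 0.0586, 29 mm / 500 = 0.058.

```bash
python3 drive.py '{"deltas":[[10, 0.058, 0.0126, 0, 0], [10, 0.0586, 0.0126, 0, 0], [10, 0, 0, 0.04, 0], [10, 0, 0, 0.04, 0], [10, 0, 0, 0, 0], [10, 0, 0, 0, 0], [10, 0, 0, 0, 0]]}'
```

```text
time: 24.3
tcp_pos: [494.5, 284.1, 57.3]
tool_rot: [0.0, 0.581, 0.814, 0.0]
wrist_force: [0.7, 0.9, -1.0]
gripper_width: 14.2
gripper_force: 30.0
```

```bash
python3 drive.py '{"deltas":[[10, 0, 0, 0, 0]]}'
```

```text
time: 24.38
tcp_pos: [494.7, 284.2, 58.0]
tool_rot: [0.0, 0.581, 0.814, 0.001]
wrist_force: [0.8, -0.5, -0.7]
gripper_width: 14.7
gripper_force: 30.0
```

Scaled: 8 mm / 500 = 0.016, 6 mm / 500 = 0.012.

```bash
python3 drive.py '{"deltas":[[10, 0.0006, -0.0026, 0.016, 0], [10, 0, 0, 0.012, 0], [10, 0, 0, 0.006, 0], [10, 0, 0, 0, 0]]}';python3 drive.py '{"deltas":[[10, 0, 0, 0.006, 0], [10, 0, 0, 0, 0]]}'
```

```text
time: 24.72
tcp_pos: [491.6, 283.5, 39.1]
tool_rot: [-0.0, 0.581, 0.814, -0.001]
wrist_force: [0.4, -0.5, -1.5]
gripper_width: 14.5
gripper_force: 30.0
time: 24.88
tcp_pos: [492.1, 283.9, 36.6]
tool_rot: [-0.0, 0.581, 0.814, -0.0]
wrist_force: [-0.1, -0.5, -0.5]
gripper_width: 14.2
gripper_force: 30.0
```

Scaled: 2 mm / 500 = 0.004, 0.8 mm / 500 = 0.0016.

```bash
python3 drive.py '{"deltas":[[10, 0, 0.0016, 0.004, 0], [10, 0, 0, 0.004, 0], [10, 0, 0, 0, 0]]}';python3 drive.py '{"deltas":[[10, 0, 0, 0.004, 0], [10, 0, 0, 0, 0]]}'
```

```text
time: 25.13
tcp_pos: [492.9, 284.2, 32.7]
tool_rot: [-0.0, 0.581, 0.814, -0.0]
wrist_force: [-0.3, -0.5, -1.1]
gripper_width: 14.1
gripper_force: 30.0
time: 25.3
tcp_pos: [492.9, 284.2, 30.8]
tool_rot: [-0.0, 0.581, 0.814, -0.0]
wrist_force: [-0.5, 0.0, -0.9]
gripper_width: 14.3
gripper_force: 30.0
```

Scaled: 1.2 mm / 500 = 0.0024, 0.6 mm / 500 = 0.0012.

```bash
python3 drive.py '{"deltas":[[10, 0, 0, 0.0024, 0], [10, 0, 0, 0.0012, 0], [10, 0, 0, 0, 0]]}'
```

```text
time: 25.55
tcp_pos: [493.1, 284.2, 29.7]
tool_rot: [0.0, 0.581, 0.814, 0.0]
wrist_force: [-1.3, -0.9, 3.9]
gripper_width: 14.0
gripper_force: 30.0
```

Scaled: -35 mm / 500 = -0.07, -30 mm / 500 = -0.06.

```bash
python3 drive.py '{"deltas":[[30, 0, 0, 0, 0], [30, 0, 0, 0, 0], [30, 0, 0, 0, 0], [30, 0, 0, -0.02, 0], [30, 0, 0, -0.06, 0], [30, 0, 0, -0.06, 0], [30, -0.07, -0.03, -0.02, 0], [30, -0.07, -0.03, 0, 0]]}';python3 drive.py '{"deltas":[[30, 0, 0, 0, 0], [30, 0, 0, 0, 0]]}'
python3 - <<'E'
from h import *
p,R=tool();c=manip.calibration("wrist");im,d=manip.camera("wrist")
cv2.imwrite("pics/w11.png",im[...,::-1]);print(p)
f=240/np.tan(np.radians(c["fov_y"]/2))
for n,X in dict(blue=(454.7,306),red=(492.5,327),green=(455.5,348.8),yellow=(416.8,327.5),white=(416.6,282.7),orange=(455.8,262.4),grey=(493,284)).items():
    q=proj(c,[*X,58])[0];u,N=dot(im,q);v=int(u[1]);w=int(u[0]);D=np.median(d[v-2:v+3,w-2:w+3]);o,r=ray(c,u)
    print(n,np.round(u,0),N,atz(c,u,58).round(1),"top z",(o+r*D/(c["R"][2]@r))[2].round(1))
E
```

```text
time: 26.22
tcp_pos: [490.0, 209.7, 113.1]
tool_rot: [0.002, 0.579, 0.815, 0.004]
wrist_force: [0.5, -0.4, -0.6]
gripper_width: 29.8
gripper_force: 0.0
time: 26.38
tcp_pos: [487.5, 207.0, 110.2]
tool_rot: [0.0, 0.582, 0.813, 0.0]
wrist_force: [-0.2, 0.1, -0.2]
gripper_width: 30.4
gripper_force: 0.0
[487.51812296 207.02608641 110.17702941]
blue [328.  82.] 267 [454.9 306.3  58. ] top z 59.6
red [408.  68.] 263 [492.5 327.2  58. ] top z 58.9
green [356.   5.] 158 [456.4 347.   58. ] top z 58.9
yellow [272.  16.] 287 [417.  327.8  58. ] top z 59.2
white [246. 102.] 252 [416.4 282.8  58. ] top z 59.4
orange [304. 161.] 233 [456.1 262.9  58. ] top z 59.4
grey [382. 144.] 244 [493.8 285.3  58. ] top z 59.1
```

View pics/w11.png

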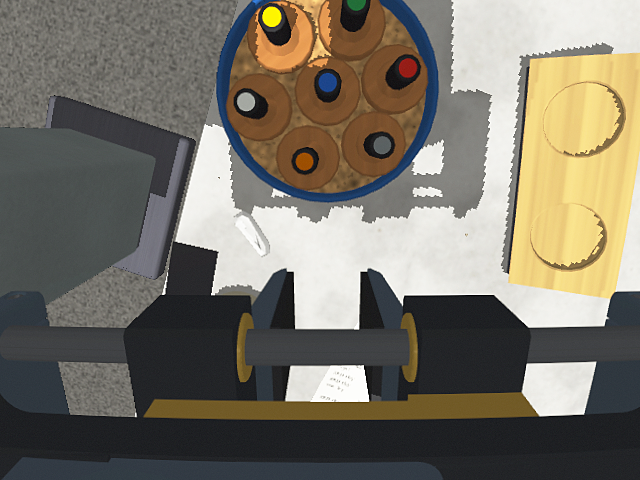

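All seven stamps stand in the tin with tops at equal height (59 mm): grey (382,144) and orange (304,161) fill the last two places. The stand is empty.

```bash
python3 -c "
from plant import manip
print(manip.finish_job())"
```

```text
the job is handed in; nothing more can be done
None
```

The job is handed in at about 26 s: all seven stamps stand upright in the blue tin, six in a ring round one, with all tops level in the last picture; the arm never touched the eraser, tape roll, grey tin or USB stick.

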